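# Unload and reload the lidding press

## Task

Lift the closed tub out of the die of the lidding press, keeping it upright, and set it down gently in the middle of the scale's pan. Then take the empty rectangular tub from the bench and press it into the emptied die until it is fully home, its rim flush with the die's top. Leave everything else on the bench where it is.

Things in the scene. Friction and masses are not known exactly. Their poses are not given: they have to be found in the camera images.
- closed_tub: the closed tub: white plastic box with a flat lid, straight sides, 60 (its x) x 94 (its y) x 46 mm high, about 0.25 kg; a 1 mm lip round the lid is only seen. Origin at the centre of its underside, z up. It starts in the die's cavity, so its top stands 6 mm above the die's top
- fresh_tub: the empty tub: the only open rectangular tub on the bench, white plastic, straight sides, 60 (its x) x 94 (its y) x 40 mm high, walls 3 mm, about 60 g; a 1 mm lip round the rim is only seen. Origin at the centre of its underside, z up
- press: the lidding press, fixed: an aluminium die block 170 x 170 mm on a 10 mm steel base, its top 50 mm above the bench, with a rectangular cavity open above. Origin on the bench below the die's middle. On the press +y side, 155 to 335 mm from the die's middle, stands the white tower with the press head, 260 mm high (its lever knob 355 mm)
- nest (a point): centre of the floor of the die's cavity, 40 mm below the die's top; axes as the press. Cavity 64 (x) x 98 (y) mm, 2 mm of play round a tub, 4 mm chamfer at the mouth. Mid-way along each long side a finger slot 44 mm wide, as deep as the cavity, runs out through the block (to -x and +x), so a tub is taken by its 60 mm width. A tub fully home has its origin here, either way round
- scale: bench scale, fixed: white housing 170 x 200 x 45 mm with a square grey pan on top. Origin on the bench below its middle
- pan (a point): centre of the top face of the scale's pan, a flat square plate of 160 x 160 mm, 62 mm above the bench
- round_pot: bystander: open round white pot, 72 mm across, 55 mm high; origin at the centre of its underside
- label_roll: bystander: roll of paper labels standing on end, 72 mm across, 45 mm high; origin at the centre of its underside
- stamp_a: bystander: hand stamp, wooden foot 60 x 26 mm, black knob, 64 mm high; origin under its middle
- stamp_b: bystander: hand stamp, wooden foot 45 x 26 mm, wooden knob, 64 mm high; origin under its middle
- marker: bystander: marker pen lying along its x, 135 mm long, 12 mm thick; origin under its middle
- spray_jar: bystander: white jar with grey cap, 60 mm across, 85 mm high; origin at the centre of its underside
Mind the look-alikes: they are no part of the job. What is shaped like the fresh_tub but green or pink is not meant.

How it is judged (in metres and radians):
On the way, in this order (a step that is already met when the one before it is completed fails the run):
1. the closed tub is lifted clear of the die, upright (z of closed_tub in the frame of nest above 0.045 m and angle between closed_tub's own z axis and vertical below 0.5 rad), for 0.1 s.
2. the closed tub stands on the scale's pan, released (z of closed_tub in the frame of pan between -0.004 and 0.005 m and horizontal distance between closed_tub and pan below 0.045 m and angle between closed_tub's own z axis and vertical below 0.06 rad and linear speed of closed_tub below 0.02 m/s and contact force between the fingers and closed_tub below 0.1 N), for 0.3 s.
At the end, for the whole second after the job is handed in: Closed tub upright (0.06 rad) and still on the pan, its middle within 45 mm of the pan's; empty tub home in the die: underside within 2.5 mm of the cavity floor (rim flush with the die's top), middle within 5 mm of the cavity's, level within 0.04 rad, still (z of closed_tub in the frame of pan between -0.004 and 0.005 m and horizontal distance between closed_tub and pan below 0.045 m and angle between closed_tub's own z axis and vertical below 0.06 rad and linear speed of each of closed_tub, fresh_tub below 0.02 m/s and z of fresh_tub in the frame of nest between -0.003 and 0.0025 m and horizontal distance between fresh_tub and nest below 0.005 m and angle between fresh_tub's own z axis and vertical below 0.04 rad); the robot touches nothing.
It fails at once if the closed tub is tipped by more than 0.6 rad (angle between closed_tub's own z axis and vertical above 0.6 rad).
It fails at once if the closed tub is driven hard onto the scale (more than 45 N) (contact force between closed_tub and scale above 45 N).
It fails at once if the closed tub is dropped onto the scale (falls more than about 10 mm) (contact force between the fingers and closed_tub below 0.1 N and horizontal distance between closed_tub and pan below 0.12 m and z of closed_tub in the frame of pan below 0.05 m and linear speed of closed_tub above 0.45 m/s).
It fails at once if a bystander (pot, label roll, stamp, marker or jar) is moved by more than 30 mm (distance of any of round_pot, label_roll, stamp_a, stamp_b, marker, spray_jar from where it was at the start of the episode above 0.03 m).
It also fails if it takes over 67 s, if anything falls off the work surface, if the arm or the gripper's body presses on something with over 40 N, if the wrist force passes 120 N, or if a joint passes its speed limit or range.

## Robot

A 6-joint arm with a two-finger parallel gripper is mounted at the origin on the work surface. World frame = base frame: x ahead of the robot, y to its left, z up, the work surface at z = 0. Lengths are in m, angles in degrees, forces in N, time in s.
With the tool pointing down it reaches from about 0.375 to 0.9 m from the base axis. Payload 3.1 kg.
Tool frame: the origin (TCP) lies at the very end of the fingers, on their centre line; the grasp point (between the pads) lies 19 mm behind it (bot.hold_point_z is the z of the grasp point in the tool frame, in m); z points along the fingers, y is the line along which they close (so a half turn about z gives the same grasp; the last joint's range is limited). The gripper opens to 87 mm and grips with 3 to 60 N. Pads are 19 mm wide; open, the fingers measure 117 mm over their backs; the gripper's body (75 mm by 190 mm) begins 51 mm behind the grasp point.
Start: joints at [-80.014, 30.224, 82.088, -0, 67.689, -10.227], TCP at [0.216, -0.586, 0.183] pointing down, gripper open.
Joint ranges: [-176.69, 176.69], [-43.24, 126.21], [12.49, 139.97], [-82, 262], [0, 151.66], [-163.58, 163.58]. Speed limits (degrees/s): [159.86, 159.86, 180, 180, 180, 180].

## Interface

Orientations are given as a 3x3 rotation matrix whose columns are the frame's x, y, z axes.
In Python, from rig import bot, capture, camera_model gives the robot as it stands.
- The arm moves only by the tool apply_moves, never from a script. Its argument "plan" is text: rows parted by semicolons, each of 6 numbers parted by spaces: the shift along the tool's x, y, z in units of 0.05 m (1.0 is 0.05 m), then the turn, a rotation vector about the tool's x, y, z in units of 360 degrees (1.0 is 360 degrees). In form: dx dy dz ax ay az; .... A call has 1 to 10 rows; each row shifts and turns the commanded pose from where the row before left it, along the tool's axes as they then stand; what a row does not reach is not made up. A row lasts 1/12 s, in which the tool goes at most 41.7 mm and 7.16 degrees, less where a joint would pass 70% of its speed; a pose out of reach is approached as far as the arm can. A call with a number of a shift or a turn outside -1 to 1 is refused whole. A call with a gripper value outside its range is refused whole. "gripper" is the gripper command: -1 is shut, 1 is fully open, values between are in proportion, set as the call begins (left out, the last holds). The fingers move at their own pace and stop on an object; the grip force is fixed at half the most. Time passes only in rows, so rows that do not move let the fingers close. It gives the time, the measured TCP pose, the force, the opening and the grip force at its end, in the units of the state.
- bot.read_state(): the state, without advancing time (a new reading comes with each control period).
- capture(name): name is "side" or "top"; returns the picture (480x640x3 uint8, red, green, blue); there is no depth.
- camera_model(name): a dict with "vertical_fov" (degrees; the focal length in pixels is half the picture's height over the tangent of half this angle, whatever the lens; pixels are square), "cx", "cy" (the principal point, pixels), "position" and "rotation" of the camera in the world. Camera axes: x right, y down, z forward; pixel columns grow to the right and rows downward; lengths in m; the calibration is good to about 2 mm. A picture is of the moment at which its call begins. camera_model takes no time and is no camera call.
- bot.hand_in(): hands the job in; it is judged then, once.
The state is a dict: "time_s": time; "joint_positions": joint angles; "qvel": joint speeds; "tau": joint torques, N m; "position": TCP position; "tcp_rot": TCP orientation; "force": force on the tool from outside, world axes, zero at the start; "moment": the same for the moment, N m; "opening": opening from 0.0 (shut) to 1.0 (fully open); "grasp_force": force on a finger pad.
Only numpy, scipy, OpenCV 4.12 (cv2) and the standard library are available. Lean on these libraries where they do the work, as an engineer would, in place of code of your own. Each camera call takes 0.05 s, during which the arm holds its last target. There are 200 camera calls.

## Working session

There is one attempt and no reset: what is moved stays moved. The work goes in short steps, Python scripts to look and compute and a tool call to move; the robot and the scene stay as the last step left them, time stands still between calls to the robot, and variables do not carry over. Pictures are saved under pics/ and viewed, at most 10 in all, crops included, and the job is handed in when it is done.

Besides the shell and the picture viewer there is one more tool, called after "Call:" as name(argument=value, ...), one argument or row to a line, values as JSON. apply_moves: Moves the arm, as the interface text tells. Its arguments: {"type":"object","properties":{"plan":{"type":"string"},"gripper":{"type":"number"}},"required":["plan"]}

```bash
mkdir -p pics; python3 - <<'E'
from rig import bot,capture,camera_model
import cv2
for n in("top","side"):
    cv2.imwrite(f"pics/{n}0.png",capture(n)[:,:,::-1]); print(n,camera_model(n))
s=bot.read_state();print(s)
E
```

```text
top {'vertical_fov': 44.694539278573274, 'cx': 319.69732107824484, 'cy': 242.11894337070305, 'position': array([ 0.25430484, -0.18296299,  1.44465767]), 'rotation': array([[-0.00805836, -0.98329425,  0.18184466],
       [-0.99995977,  0.00864059,  0.00240978],
       [-0.00394077, -0.18181793, -0.98332432]])}
side {'vertical_fov': 54.12722014788952, 'cx': 316.57146390181543, 'cy': 239.5148487345492, 'position': array([0.42703195, 0.50541322, 0.84018404]), 'rotation': array([[-0.9934093 , -0.07866279,  0.0833674 ],
       [-0.11402154,  0.7524831 , -0.64866653],
       [-0.01170664, -0.65389705, -0.75649296]])}
{'time_s': 0.1, 'joint_positions': array([-8.00121686e+01,  3.02728956e+01,  8.21481068e+01,  1.74146503e-04,
        6.76880283e+01, -1.02256079e+01]), 'qvel': array([ 0.07910251,  0.01308957, -0.20684191, -0.06557557,  0.00912605,
       -0.01488759]), 'tau': array([-6.45963632e-05, -4.40985882e+01, -1.77150857e+01,  6.35472802e-02,
        5.34121692e-02, -4.88682485e-05]), 'position': array([ 0.21586874, -0.58577471,  0.18238273]), 'tcp_rot': array([[ 9.38412459e-01,  3.45516930e-01, -3.27275409e-04],
       [ 3.45516918e-01, -9.38410649e-01,  1.87459141e-03],
       [ 3.40584339e-04, -1.87221912e-03, -9.99998189e-01]]), 'force': array([-0.29443476, -0.00977851, -0.05303372]), 'moment': array([-0.00672469,  0.0127558 , -0.0326065 ]), 'grasp_force': 0.0, 'opening': 1.0039103439188866}
```

View pics/top0.png

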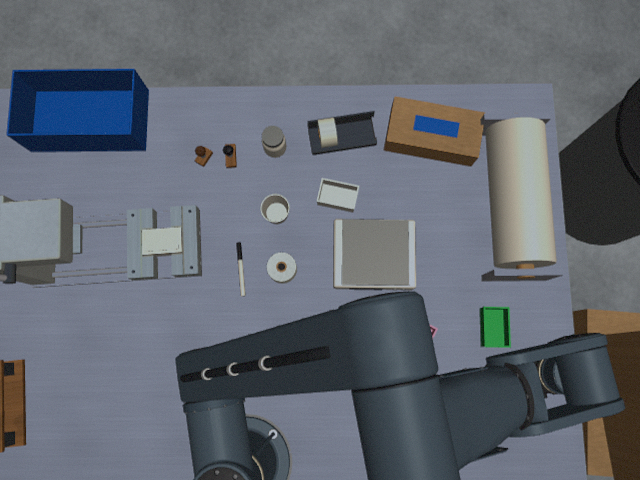

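View pics/side0.png

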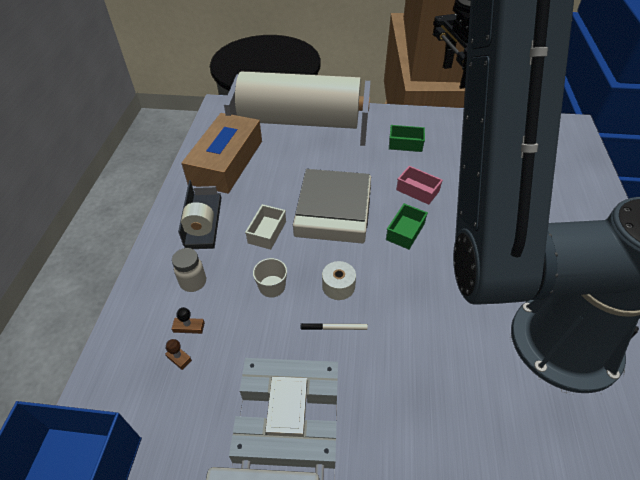

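The top view shows the die with the closed tub at about (162,242), the scale pan at (375,253) and a white open tub at (338,195). Open rectangular tubs in the side view are green (407,137), pink (419,184), green (406,226) and white (266,226). Only the white one fits fresh_tub. I'll confirm that in enlarged crops.

```bash
python3 - <<'E'
import cv2,numpy as np
t=cv2.imread("pics/top0.png");s=cv2.imread("pics/side0.png")
r=lambda i,x,y,w,h:cv2.resize(i[y:y+h,x:x+w],(400,300),interpolation=cv2.INTER_CUBIC)
# scales: 4,4,5,4
o=np.vstack([np.hstack([r(t,115,200,100,75),r(t,300,165,80,60)]),np.hstack([r(s,220,350,133,100),r(s,236,195,80,60)])])
cv2.imwrite("pics/crop.png",o)
E
```

```text
(no output)
```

View pics/crop.png

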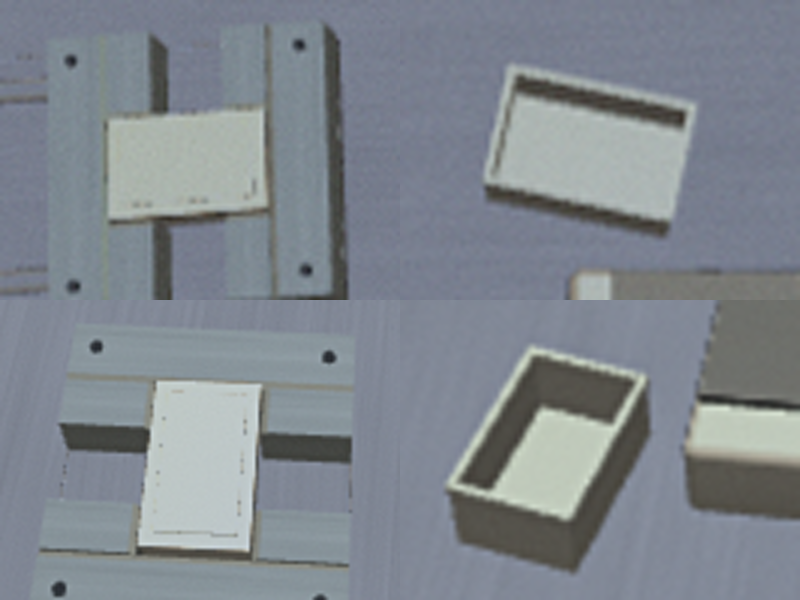

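The crops confirm it: the tub at top (338,195) and side (266,226) is the open, empty, white rectangular one. The lid and rim corners are clear enough to measure.

```bash
cat > h.py <<'E'
import numpy as np
from rig import camera_model
def world(n,px,z):
    m=camera_model(n);f=240/np.tan(np.radians(m["vertical_fov"]/2))
    px=np.asarray(px,float)
    d=np.c_[(px[:,0]-m["cx"])/f,(px[:,1]-m["cy"])/f,np.ones(len(px))]@np.array(m["rotation"]).T
    p=np.array(m["position"]);return p[:2]+d[:,:2]*((z-p[2])/d[:,2])[:,None]
def rect(n,px,z,label):
    w=world(n,px,z);e=[np.roll(w,-1,0)-w][0]
    print(label,n,"c",w.mean(0).round(4),"len",np.linalg.norm(e,axis=1).round(4),"ang",np.degrees(np.arctan2(e[:,1],e[:,0])).round(1))
E
python3 - <<'E'
from h import *
A=np.array
q=lambda l,o,s,off:(A(l)-A(o)+.5)/s+A(off)-.5
rect("top",q([(107,118),(263,108),(268,210),(110,220)],(0,0),4,(115,200)),.056,"lid")
rect("side",q([(156,381),(262,384),(253,551),(138,549)],(0,300),3.0,(220,350)),.056,"lid")
rect("top",q([(70,61),(299,45),(306,270),(73,286)],(0,0),4,(115,200)),.05,"die")
rect("side",q([(96,347),(329,357),(320,600),(58,589)],(0,300),3.0,(220,350)),.05,"die")
rect("top",q([(509,66),(696,103),(670,222),(487,187)],(400,0),5,(300,165)),.04,"fresh")
rect("side",q([(532,347),(650,377),(577,521),(447,489)],(400,300),5,(236,195)),.04,"fresh")
rect("top",[(342,220),(407,220),(409,288),(341,288)],.062,"pan")
rect("side",[(308,170),(370,172),(368,212),(297,214)],.062,"pan")
E
```

```text
lid top c [0.5183 0.204 ] len [0.0949 0.0632 0.0953 0.063 ] ang [ -86.8 -175.2   93.2    4.4]
lid side c [0.521  0.2043] len [0.0624 0.0955 0.0625 0.0964] ang [-175.5   94.4    5.4  -85.7]
die top c [0.519  0.2056] len [0.1405 0.1397 0.1405 0.1394] ang [ -86.4 -176.4   93.5    3.6]
die side c [0.5223 0.2041] len [0.1405 0.1388 0.141  0.1399] ang [-176.4   93.5    4.1  -86.7]
fresh top c [ 0.6367 -0.2252] len [0.0951 0.0624 0.0923 0.0632] ang [-102.1  167.    78.3  -10.4]
fresh side c [ 0.6392 -0.2256] len [0.0616 0.0951 0.064  0.0969] ang [ 166.7   78.7  -11.7 -102.7]
pan top c [ 0.4807 -0.3114] len [0.1575 0.1652 0.1613 0.1653] ang [-90.5 179.6  89.5  -1.7]
pan side c [ 0.4843 -0.3194] len [0.1552 0.1396 0.1635 0.1548] ang [-177.    90.4    8.1  -92.2]
```

Call:
apply_moves(
  plan="0 0 -0.16 0 0 -0.0195;0 0 -0.16 0 0 -0.0195;0 0 -0.16 0 0 -0.0195;0 0 -0.16 0 0 -0.0195;0 0 -0.16 0 0 -0.0195;0 0 -0.16 0 0 -0.0195;0 0 -0.16 0 0 -0.0195;0 0 -0.16 0 0 -0.0195;0 0 -0.16 0 0 -0.0195;0 0 -0.16 0 0 -0.0195",
  gripper=1,
)

```text
time_s: 0.93
position: [0.2159, -0.586, 0.263]
tcp_rot: [[-0.013, 1.0, -0.0], [1.0, 0.013, 0.001], [0.001, -0.0, -1.0]]
force: [-0.5, -0.1, 0.9]
opening: 1.0
grasp_force: 0.0
```

Call:
apply_moves(
  plan="0 0 0 0 0 -0.0101;0 0 0 0 0 0",
)

```text
time_s: 1.1
position: [0.2159, -0.5865, 0.2634]
tcp_rot: [[-0.072, 0.997, 0.0], [0.997, 0.072, -0.0], [-0.0, -0.0, -1.0]]
force: [-0.0, -0.9, -1.2]
opening: 1.001
grasp_force: 0.0
```

```bash
cat >> h.py <<'E'
def go(*t,yaw=None):
    from rig import bot
    s=bot.read_state();R=np.array(s["tcp_rot"]);p=np.array(s["position"])
    print("t",round(s["time_s"],2),"p",p.round(4),"yaw",np.degrees(np.arctan2(R[1,1],R[0,1])).round(2),"z",R[:,2].round(4),"F",np.round(s["force"],1),"grip",round(s["grasp_force"],1),"open",round(s["opening"]*87,1))
    for q in t:
        u=R.T@(np.array(q)-p)/.05; print(q,"units",u.round(3),"min rows",(np.linalg.norm(u)/.83).round(1)); p=np.array(q)
    if yaw is not None: print("turn",((np.degrees(np.arctan2(R[1,1],R[0,1]))-yaw)/360).round(4))
E
python3 -c "
from h import *
go((.42,-.25,.25),(.5205,.2045,.25),(.5205,.2045,.12),yaw=4)"
```

```text
t 1.1 p [ 0.2159 -0.5865  0.2634] yaw 4.1 z [ 0.e+00 -1.e-04 -1.e+00] F [-0.  -0.9 -1.2] grip 0.0 open 87.1
(0.42, -0.25, 0.25) units [6.42  4.552 0.266] min rows 9.5
(0.5205, 0.2045, 0.25) units [ 8.923e+00  2.655e+00 -1.000e-03] min rows 11.2
(0.5205, 0.2045, 0.12) units [0.  0.  2.6] min rows 3.1
turn 0.0003
```

Call:
apply_moves(
  plan="0.642 0.455 0.027 0 0 0;0.642 0.455 0.027 0 0 0;0.642 0.455 0.027 0 0 0;0.642 0.455 0.027 0 0 0;0.642 0.455 0.027 0 0 0;0.642 0.455 0.027 0 0 0;0.642 0.455 0.027 0 0 0;0.642 0.455 0.027 0 0 0;0.642 0.455 0.027 0 0 0;0.642 0.455 0.027 0 0 0",
)

```text
time_s: 1.93
position: [0.4205, -0.2481, 0.2493]
tcp_rot: [[-0.068, 0.998, -0.001], [0.998, 0.068, 0.001], [0.001, -0.001, -1.0]]
force: [0.7, -0.6, -0.6]
opening: 0.998
grasp_force: 0.0
```

Call:
apply_moves(
  plan="0.6 0.18 0 0 0 0;0.6 0.18 0 0 0 0;0.6 0.18 0 0 0 0;0.6 0.18 0 0 0 0;0.6 0.18 0 0 0 0;0.6 0.18 0 0 0 0;0.6 0.18 0 0 0 0;0.6 0.18 0 0 0 0;0.6 0.18 0 0 0 0;0.6 0.18 0 0 0 0",
)

```text
time_s: 2.77
position: [0.4884, 0.0571, 0.2493]
tcp_rot: [[-0.069, 0.998, -0.001], [0.998, 0.069, 0.0], [0.0, -0.001, -1.0]]
force: [0.5, 0.6, 0.6]
opening: 1.001
grasp_force: 0.0
```

Call:
apply_moves(
  plan="0.6 0.18 0 0 0 0;0.6 0.18 0 0 0 0;0.6 0.18 0 0 0 0;0.6 0.18 0 0 0 0;0.52 0.135 0 0 0 0;0 0 0.5 0 0 0;0 0 0.6 0 0 0;0 0 0.6 0 0 0;0 0 0.4 0 0 0;0 0 0 0 0 0",
)

```text
time_s: 3.6
position: [0.5167, 0.2033, 0.1399]
tcp_rot: [[-0.069, 0.998, -0.011], [0.998, 0.069, -0.002], [-0.001, -0.011, -1.0]]
force: [-0.5, -0.4, 0.4]
opening: 1.0
grasp_force: 0.0
```

```bash
python3 - <<'E'
from h import *
from rig import capture
import cv2
go((.5205,.2045,.035),yaw=4)
a=capture("side");b=capture("top")
cv2.imwrite("pics/n1.png",np.hstack([cv2.resize(a[290:470,200:360],(480,540),interpolation=cv2.INTER_CUBIC),cv2.resize(b[180:300,90:160+2],(320,540),interpolation=cv2.INTER_CUBIC)])[:,:,::-1])
E
```

```text
t 3.6 p [0.5167 0.2033 0.1399] yaw 3.96 z [-0.0112 -0.0021 -0.9999] F [-0.5 -0.4  0.4] grip 0.0 open 87.0
(0.5205, 0.2045, 0.035) units [0.021 0.1   2.096] min rows 2.5
turn -0.0001
```

View pics/n1.png

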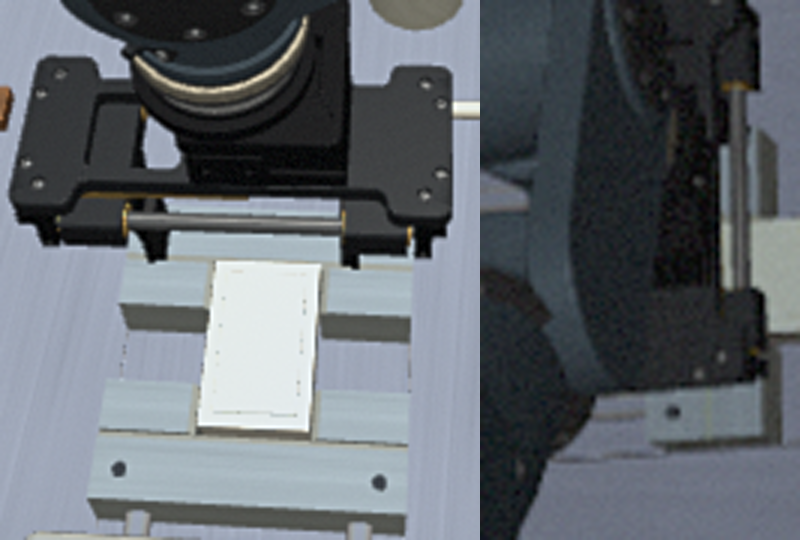

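The picture shows the gripper still settling above the die, with its fingers on either side of the lid, in line with the slots. I'll descend now.

Call:
apply_moves(
  plan="0 0 0.4 0 0 0;0 0 0.4 0 0 0;0 0 0.2 0 0 0;0 0 0 0 0 0;0 0 0 0 0 0",
)

```text
time_s: 4.12
position: [0.5219, 0.2041, 0.0956]
tcp_rot: [[-0.07, 0.998, 0.001], [0.998, 0.07, 0.0], [0.0, 0.001, -1.0]]
force: [-0.1, 0.2, 0.9]
opening: 0.998
grasp_force: 0.0
```

```bash
python3 -c "
from h import *
go((.5205,.2045,.02),yaw=4)"
```

```text
t 4.12 p [0.5219 0.2041 0.0956] yaw 4.02 z [ 1.2e-03  3.0e-04 -1.0e+00] F [-0.1  0.2  0.9] grip 0.0 open 86.8
(0.5205, 0.2045, 0.02) units [ 0.009 -0.029  1.513] min rows 1.8
turn 0.0001
```

Call:
apply_moves(
  plan="0 -0.01 0.25 0 0 0;0 -0.01 0.25 0 0 0;0 -0.01 0.25 0 0 0;0 0 0.25 0 0 0;0 0 0.25 0 0 0;0 0 0.25 0 0 0;0 0 0 0 0 0;0 0 0 0 0 0",
)

```text
time_s: 4.78
position: [0.5205, 0.2041, 0.0207]
tcp_rot: [[-0.071, 0.998, 0.001], [0.998, 0.071, 0.0], [0.0, 0.001, -1.0]]
force: [0.7, 0.1, 0.2]
opening: 1.002
grasp_force: 0.0
```

Call:
apply_moves(
  plan="0 0 0 0 0 0;0 0 0 0 0 0;0 0 0 0 0 0;0 0 0 0 0 0;0 0 0 0 0 0;0 0 0 0 0 0;0 0 0 0 0 0;0 0 0 0 0 0",
  gripper=-1,
)

```text
time_s: 5.45
position: [0.5196, 0.204, 0.0198]
tcp_rot: [[-0.071, 0.998, -0.0], [0.998, 0.071, 0.0], [0.0, -0.0, -1.0]]
force: [0.2, 0.0, 0.3]
opening: 0.475
grasp_force: 0.0
```

Call:
apply_moves(
  plan="0 0 0 0 0 0;0 0 0 0 0 0;0 0 0 0 0 0",
)

```text
time_s: 5.7
position: [0.5196, 0.2039, 0.0197]
tcp_rot: [[-0.071, 0.998, -0.0], [0.998, 0.071, -0.0], [-0.0, -0.0, -1.0]]
force: [-1.1, -0.4, -0.5]
opening: 0.248
grasp_force: 0.0
```

```bash
python3 - <<'E'
from h import *
from rig import capture
import cv2
go()
a=capture("side")
cv2.imwrite("pics/n2.png",cv2.resize(a[290:470,180:380],(660,594),interpolation=cv2.INTER_CUBIC)[:,:,::-1])
E
```

```text
t 5.7 p [0.5196 0.2039 0.0197] yaw 4.05 z [-2.e-04 -0.e+00 -1.e+00] F [-1.1 -0.4 -0.5] grip 0.0 open 21.6
```

View pics/n2.png

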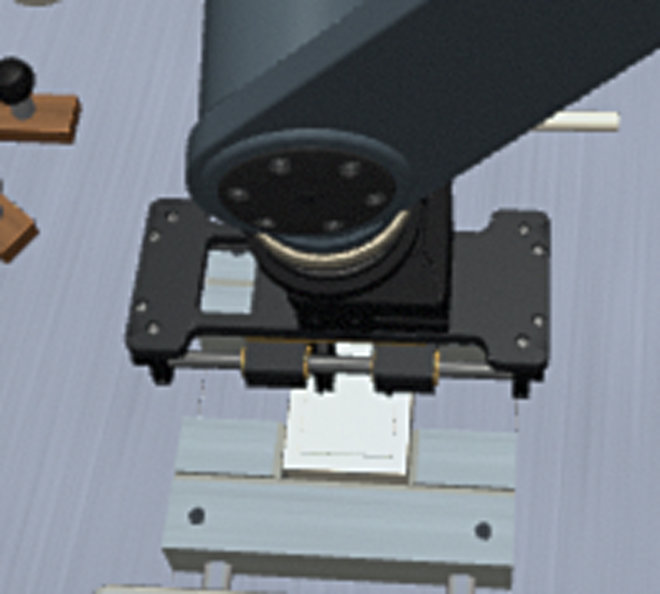

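```bash
python3 - <<'E'
from h import *
m=camera_model("side");f=240/np.tan(np.radians(m["vertical_fov"]/2))
def pr(p):
    c=np.array(m["rotation"]).T@(np.array(p)-m["position"]);return ((c[:2]/c[2]*f+[m["cx"],m["cy"]]-[180,290])*3.3).round()
for z in(.02,.04,.06,.08,.1,.12):print(z,[pr((.5196+d,.204+e,z)) for d in(-.0108,.0108) for e in(.0,.0375)],pr((.5196-.095,.204+.0375,z)))
go()
E
```

```text
0.02 [array([380., 404.]), array([370., 477.]), array([340., 400.]), array([329., 472.])] [533. 495.]
0.04 [array([379., 390.]), array([368., 463.]), array([338., 385.]), array([326., 458.])] [534. 482.]
0.06 [array([377., 375.]), array([366., 449.]), array([335., 370.]), array([323., 444.])] [535. 468.]
0.08 [array([375., 359.]), array([364., 435.]), array([332., 355.]), array([320., 430.])] [537. 454.]
0.1 [array([373., 343.]), array([361., 419.]), array([330., 339.]), array([317., 414.])] [538. 439.]
0.12 [array([371., 327.]), array([359., 404.]), array([327., 322.]), array([313., 399.])] [539. 424.]
t 5.75 p [0.5196 0.2039 0.0197] yaw 4.05 z [-1.e-04  0.e+00 -1.e+00] F [0.5 0.  0.9] grip 0.0 open 17.8
```

Measured z is 0.02, yet the fingers closed to about 20 mm with no force. In the picture their tips sit above the lid, at about (325,385) and (380,385). So the true tip height is above 0.056. I'll probe downward gently with the fingers shut and find the offset by touching the lid.

Call:
apply_moves(
  plan="0 0 0.04 0 0 0;0 0 0.04 0 0 0;0 0 0 0 0 0;0 0 0 0 0 0",
)

```text
time_s: 6.08
position: [0.5207, 0.2041, 0.0171]
tcp_rot: [[-0.071, 0.997, 0.002], [0.998, 0.071, 0.0], [0.0, 0.002, -1.0]]
force: [-0.2, 0.3, 7.7]
opening: 0.013
grasp_force: 4.6
```

Contact comes at a measured z of 0.0171, where the lid top is really at 0.056. So true z is about measured z + 0.039, and x and y agree with the image. I'll lift, open, and descend to a measured z of about -0.016.

Call:
apply_moves(
  plan="0 0 -0.2 0 0 0;0 0 -0.2 0 0 0;0 0 0 0 0 0;0 0 0 0 0 0;0 0 0 0 0 0;0 0 0 0 0 0;0 0 0 0 0 0;0 0 0 0 0 0;0 0 0 0 0 0;0 0 0 0 0 0",
  gripper=1,
)

```text
time_s: 6.92
position: [0.5195, 0.2039, 0.0355]
tcp_rot: [[-0.071, 0.997, -0.0], [0.997, 0.071, -0.0], [-0.0, -0.0, -1.0]]
force: [-0.3, -0.4, -0.6]
opening: 0.689
grasp_force: 0.0
```

Call:
apply_moves(
  plan="0 0 0 0 0 0;0 0 0 0 0 0;0 0 0 0 0 0",
)

```text
time_s: 7.17
position: [0.5196, 0.2039, 0.0357]
tcp_rot: [[-0.071, 0.998, -0.0], [0.998, 0.071, 0.0], [0.0, -0.0, -1.0]]
force: [0.1, 0.1, 0.6]
opening: 0.917
grasp_force: 0.0
```

```bash
python3 -c "
from h import *
go((.5205,.2043,-.016),yaw=4)"
```

```text
t 7.17 p [0.5196 0.2039 0.0357] yaw 4.05 z [-1.e-04  0.e+00 -1.e+00] F [0.1 0.1 0.6] grip 0.0 open 79.8
(0.5205, 0.2043, -0.016) units [0.006 0.018 1.035] min rows 1.2
turn 0.0001
```

Call:
apply_moves(
  plan="0 0.01 0.1 0 0 0;0 0 0.1 0 0 0;0 0 0.1 0 0 0;0 0 0.1 0 0 0;0 0 0.08 0 0 0;0 0 0 0 0 0",
)

```text
time_s: 7.67
position: [0.5192, 0.2038, 0.0105]
tcp_rot: [[-0.071, 0.998, -0.002], [0.998, 0.071, -0.0], [-0.0, -0.002, -1.0]]
force: [0.2, 0.4, 0.2]
opening: 0.995
grasp_force: 0.0
```

Call:
apply_moves(
  plan="0 0 0.1 0 0 0;0 0 0.1 0 0 0;0 0 0.1 0 0 0;0 0 0.1 0 0 0;0 0 0.1 0 0 0;0 0 0 0 0 0;0 0 0 0 0 0",
)

```text
time_s: 8.25
position: [0.5198, 0.2039, -0.0137]
tcp_rot: [[-0.071, 0.998, -0.001], [0.998, 0.071, -0.0], [-0.0, -0.001, -1.0]]
force: [0.1, 0.5, -0.5]
opening: 1.003
grasp_force: 0.0
```

Call:
apply_moves(
  plan="0 0 0 0 0 0;0 0 0 0 0 0;0 0 0 0 0 0;0 0 0 0 0 0;0 0 0 0 0 0;0 0 0 0 0 0;0 0 0 0 0 0;0 0 0 0 0 0",
  gripper=-1,
)

```text
time_s: 8.92
position: [0.5206, 0.2041, -0.013]
tcp_rot: [[-0.071, 0.998, 0.001], [0.998, 0.071, 0.0], [0.0, 0.001, -1.0]]
force: [0.6, 0.5, 1.0]
opening: 0.689
grasp_force: 30.0
```

Gripped: the opening is 60 mm at 30 N. I'll lift.

Call:
apply_moves(
  plan="0 0 -0.1 0 0 0;0 0 -0.2 0 0 0;0 0 -0.3 0 0 0;0 0 -0.4 0 0 0;0 0 -0.4 0 0 0;0 0 -0.4 0 0 0;0 0 -0.4 0 0 0;0 0 -0.3 0 0 0;0 0 -0.1 0 0 0;0 0 0 0 0 0",
)

```text
time_s: 9.75
position: [0.5205, 0.2041, 0.1185]
tcp_rot: [[-0.071, 0.997, 0.002], [0.997, 0.071, 0.0], [0.0, 0.002, -1.0]]
force: [0.7, -0.7, -1.8]
opening: 0.688
grasp_force: 30.0
```

```bash
python3 -c "
from h import *
go((.482,-.313,.117),(.482,-.313,.05),yaw=0)"
```

```text
t 9.75 p [0.5205 0.2041 0.1185] yaw 4.06 z [ 2.3e-03  4.0e-04 -1.0e+00] F [ 0.7 -0.7 -1.8] grip 30.0 open 59.8
(0.482, -0.313, 0.117) units [-10.262  -1.501   0.023] min rows 12.5
(0.482, -0.313, 0.05) units [-0.    -0.003  1.34 ] min rows 1.6
turn 0.0113
```

Call:
apply_moves(
  plan="-0.1 -0.015 0 0 0 0;-0.2 -0.03 0 0 0 0;-0.3 -0.044 0 0 0 0;-0.45 -0.066 0 0 0 0;-0.45 -0.066 0 0 0 0;-0.45 -0.066 0 0 0 0;-0.45 -0.066 0 0 0 0;-0.45 -0.066 0 0 0 0;-0.45 -0.066 0 0 0 0;-0.45 -0.066 0 0 0 0",
)

```text
time_s: 10.58
position: [0.5042, 0.0133, 0.1155]
tcp_rot: [[-0.07, 0.998, -0.004], [0.998, 0.07, 0.0], [0.001, -0.003, -1.0]]
force: [-0.3, 0.4, -1.6]
opening: 0.685
grasp_force: 30.0
```

Call:
apply_moves(
  plan="-0.45 -0.066 0 0 0 0;-0.45 -0.066 0 0 0 0;-0.45 -0.066 0 0 0 0;-0.45 -0.066 0 0 0 0;-0.45 -0.066 0 0 0 0;-0.45 -0.066 0 0 0 0;-0.45 -0.066 0 0 0 0;-0.45 -0.066 0 0 0 0;-0.45 -0.066 0 0 0 0;-0.45 -0.066 0 0 0 0",
)

```text
time_s: 11.42
position: [0.4869, -0.2129, 0.1153]
tcp_rot: [[-0.07, 0.998, -0.003], [0.998, 0.07, 0.002], [0.002, -0.003, -1.0]]
force: [0.3, -0.8, -1.8]
opening: 0.691
grasp_force: 30.0
```

Call:
apply_moves(
  plan="-0.45 -0.066 0 0 0 0;-0.45 -0.066 0 0 0 0;-0.4 -0.06 0 0 0 0;-0.3 -0.044 0 0 0 0;-0.2 -0.03 0 0 0 0;-0.15 -0.02 0 0 0 0;-0.06 -0.01 0 0 0 0;0 0 0 0 0 0;0 0 0 0 0 0",
)

```text
time_s: 12.17
position: [0.481, -0.312, 0.1166]
tcp_rot: [[-0.071, 0.997, -0.001], [0.997, 0.071, 0.001], [0.001, -0.001, -1.0]]
force: [0.1, 1.0, -1.9]
opening: 0.688
grasp_force: 30.0
```

```bash
python3 - <<'E'
from h import *
from rig import capture
import cv2
go((.482,-.313,.117),(.482,-.313,.05),yaw=0)
a=capture("side")
cv2.imwrite("pics/n3.png",cv2.resize(a[100:300,200:450],(750,600),interpolation=cv2.INTER_CUBIC)[:,:,::-1])
E
```

```text
t 12.17 p [ 0.481  -0.312   0.1166] yaw 4.08 z [-7.0e-04  1.1e-03 -1.0e+00] F [ 0.1  1.  -1.9] grip 30.0 open 59.8
(0.482, -0.313, 0.117) units [-0.021  0.018 -0.009] min rows 0.0
(0.482, -0.313, 0.05) units [-2.00e-03  1.00e-03  1.34e+00] min rows 1.6
turn 0.0113
```

View pics/n3.png

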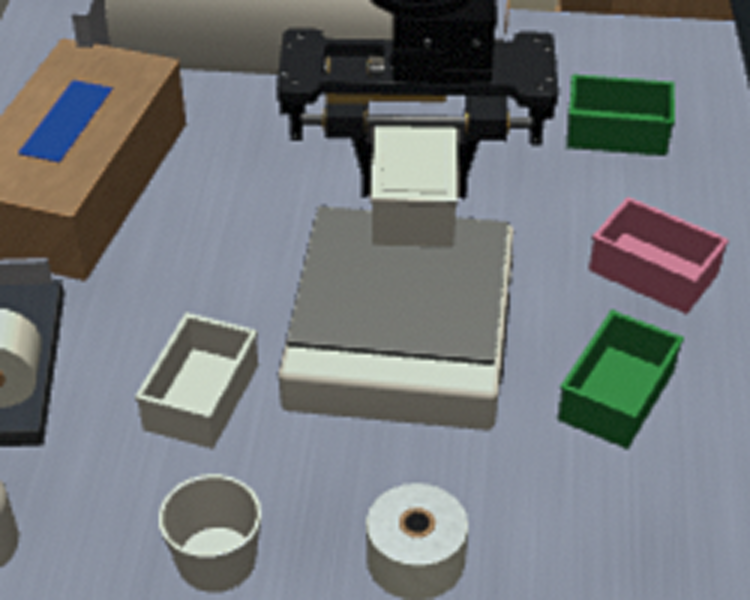

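The picture shows the tub held level above the back part of the pan, whose corners are at about (318,207), (513,223), (492,360) and (290,345). I'll recompute both from this view.

```bash
python3 - <<'E'
from h import *
A=np.array
c=lambda l:A(l)/3+[200,100]
rect("side",c([(318,207),(513,223),(492,360),(290,345)]),.062,"pan")
rect("top",[(342,220),(407,220),(409,288),(341,288)],.062,"pan")
for z in(.10,.14):print(z,world("side",c([(372,243),(455,246)]),z))
print(world("side",c([(373,126),(457,126),(457,201),(373,197)]),.186).mean(0))
E
```

```text
pan side c [ 0.487  -0.3107] len [0.1633 0.1576 0.1542 0.1612] ang [ 1.787e+02  8.650e+01  1.000e-01 -9.020e+01]
pan top c [ 0.4807 -0.3114] len [0.1575 0.1652 0.1613 0.1653] ang [-90.5 179.6  89.5  -1.7]
0.1 [[ 0.5119402  -0.31039125]
 [ 0.44755416 -0.31347254]]
0.14 [[ 0.5073517  -0.26630468]
 [ 0.44644513 -0.26921946]]
[ 0.48009104 -0.3061264 ]
```

Call:
apply_moves(
  plan="0 0.01 0.1 0 0 0;0 0.01 0.2 0 0 0;0 0.01 0.3 0 0 0;0 0.01 0.3 0 0 0;0 0.01 0.25 0 0 0;0 0 0.15 0 0 0;0 0 0.06 0 0 0;0 0 0.03 0 0 0;0 0 0 0 0 0;0 0 0 0 0 0",
)

```text
time_s: 13.05
position: [0.4841, -0.3131, 0.0477]
tcp_rot: [[-0.071, 0.997, 0.001], [0.997, 0.071, -0.001], [-0.001, 0.001, -1.0]]
force: [0.1, 0.3, -2.2]
opening: 0.685
grasp_force: 30.0
```

Call:
apply_moves(
  plan="0 0 0.03 0 0 0;0 0 0.03 0 0 0;0 0 0.03 0 0 0;0 0 0 0 0 0",
)

```text
time_s: 13.38
position: [0.4836, -0.3128, 0.0427]
tcp_rot: [[-0.071, 0.998, -0.0], [0.998, 0.071, 0.0], [0.0, -0.0, -1.0]]
force: [-0.5, 0.2, -1.8]
opening: 0.69
grasp_force: 30.0
```

Call:
apply_moves(
  plan="0 0 0.02 0 0 0;0 0 0.02 0 0 0;0 0 0.02 0 0 0;0 0 0 0 0 0;0 0 0 0 0 0",
)

```text
time_s: 13.8
position: [0.4837, -0.3129, 0.0396]
tcp_rot: [[-0.071, 0.998, -0.0], [0.998, 0.071, 0.0], [0.0, -0.0, -1.0]]
force: [-0.1, -0.4, -3.1]
opening: 0.688
grasp_force: 30.0
```

Call:
apply_moves(
  plan="0 0 0.02 0 0 0;0 0 0 0 0 0;0 0 0 0 0 0",
)

```text
time_s: 14.05
position: [0.4839, -0.313, 0.039]
tcp_rot: [[-0.071, 0.998, 0.0], [0.998, 0.071, -0.0], [-0.0, 0.0, -1.0]]
force: [-0.0, 0.9, 0.5]
opening: 0.686
grasp_force: 30.0
```

Call:
apply_moves(
  plan="0 0 0.02 0 0 0;0 0 0 0 0 0;0 0 0 0 0 0",
)

```text
time_s: 14.3
position: [0.4839, -0.3131, 0.039]
tcp_rot: [[-0.071, 0.998, 0.001], [0.998, 0.071, -0.001], [-0.001, 0.001, -1.0]]
force: [-1.2, 1.7, 5.5]
opening: 0.688
grasp_force: 30.0
```

It touched at 0.039, as predicted. I'll release.

Call:
apply_moves(
  plan="0 0 0 0 0 0;0 0 0 0 0 0;0 0 0 0 0 0;0 0 0 0 0 0;0 0 0 0 0 0;0 0 0 0 0 0;0 0 0 0 0 0;0 0 0 0 0 0;0 0 0 0 0 0;0 0 0 0 0 0",
  gripper=1,
)

```text
time_s: 15.13
position: [0.4837, -0.3129, 0.0377]
tcp_rot: [[-0.071, 0.998, -0.0], [0.998, 0.071, 0.0], [0.0, -0.0, -1.0]]
force: [-0.5, 0.1, -0.4]
opening: 1.002
grasp_force: 0.0
```

Call:
apply_moves(
  plan="0 0 -0.1 0 0 0;0 0 -0.3 0 0 0;0 0 -0.4 0 0 0;0 0 -0.4 0 0 0;0 0 -0.4 0 0 0;0 0 0 0 0 0;0 0 0 0 0 0",
)

```text
time_s: 15.72
position: [0.4844, -0.3135, 0.1191]
tcp_rot: [[-0.071, 0.997, 0.002], [0.997, 0.071, -0.002], [-0.002, 0.002, -1.0]]
force: [-0.2, -0.1, -0.3]
opening: 1.003
grasp_force: 0.0
```

```bash
python3 -c "
from h import *
go((.638,-.2254,.12),(.638,-.2254,.0),yaw=-11.5)"
```

```text
t 15.72 p [ 0.4844 -0.3135  0.1191] yaw 4.05 z [ 0.0023 -0.0022 -1.    ] F [-0.2 -0.1 -0.3] grip 0.0 open 87.3
(0.638, -0.2254, 0.12) units [ 1.541  3.189 -0.015] min rows 4.3
(0.638, -0.2254, 0.0) units [ 0.006 -0.005  2.4  ] min rows 2.9
turn 0.0432
```

Call:
apply_moves(
  plan="0.15 0.3 0 0 0 0;0.3 0.6 0 0 0 0;0.3 0.6 0 0 0 0;0.3 0.65 0 0 0 0;0.3 0.6 0 0 0 0;0.19 0.44 0 0 0 0;0 0 0.1 0 0 0.0144;0 0 0.3 0 0 0.0144;0 0 0.3 0 0 0.0144;0 0 0.3 0 0 0",
)

```text
time_s: 16.55
position: [0.6365, -0.2239, 0.0654]
tcp_rot: [[0.202, 0.979, -0.002], [0.979, -0.202, 0.001], [0.001, -0.003, -1.0]]
force: [0.4, -0.2, -0.0]
opening: 0.997
grasp_force: 0.0
```

Call:
apply_moves(
  plan="0 0 0 0 0 0;0 0 0 0 0 0;0 0 0 0 0 0",
)

```text
time_s: 16.8
position: [0.6373, -0.2248, 0.0675]
tcp_rot: [[0.199, 0.98, -0.001], [0.98, -0.199, 0.0], [0.0, -0.001, -1.0]]
force: [-0.3, 0.3, 0.9]
opening: 1.001
grasp_force: 0.0
```

```bash
python3 - <<'E'
from h import *
from rig import capture
import cv2
go((.638,-.2254,-.0235),yaw=-11.5)
a=capture("side")
cv2.imwrite("pics/n4.png",cv2.resize(a[140:280,200:385],(740,560),interpolation=cv2.INTER_CUBIC)[:,:,::-1])
E
```

```text
t 16.8 p [ 0.6373 -0.2248  0.0675] yaw -11.5 z [-5.e-04  3.e-04 -1.e+00] F [-0.3  0.3  0.9] grip 0.0 open 87.1
(0.638, -0.2254, -0.0235) units [-0.009  0.017  1.819] min rows 2.2
turn 0.0
```

View pics/n4.png

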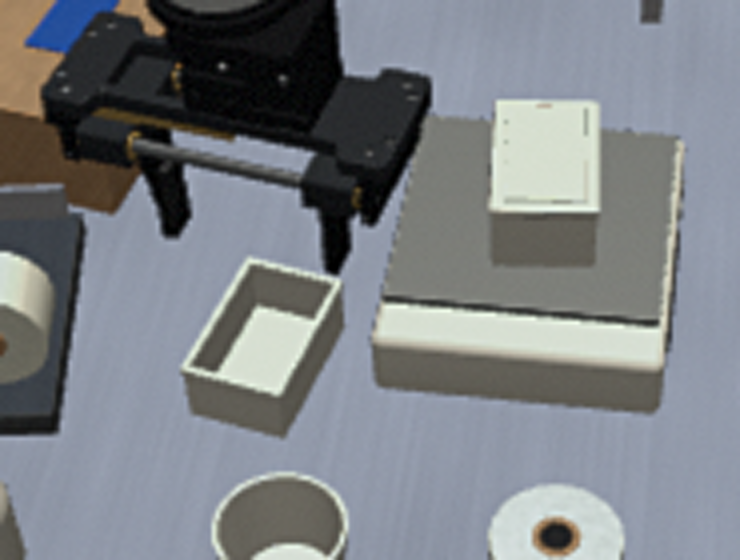

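The closed tub stands upright on the pan, and the fingers straddle the white tub. I'll descend.

Call:
apply_moves(
  plan="0 0.01 0.3 0 0 0;0 0.01 0.3 0 0 0;0 0 0.3 0 0 0;0 0 0.3 0 0 0;0 0 0.3 0 0 0;0 0 0.2 0 0 0;0 0 0.08 0 0 0;0 0 0 0 0 0;0 0 0 0 0 0",
)

```text
time_s: 17.6
position: [0.639, -0.2254, -0.0205]
tcp_rot: [[0.199, 0.98, 0.001], [0.98, -0.199, -0.001], [-0.0, 0.001, -1.0]]
force: [0.9, -0.2, 0.4]
opening: 0.999
grasp_force: 0.0
```

Call:
apply_moves(
  plan="0 0 0 0 0 0;0 0 0 0 0 0;0 0 0 0 0 0;0 0 0 0 0 0;0 0 0 0 0 0;0 0 0 0 0 0;0 0 0 0 0 0;0 0 0 0 0 0",
  gripper=-1,
)

```text
time_s: 18.27
position: [0.6387, -0.2251, -0.0208]
tcp_rot: [[0.199, 0.98, 0.001], [0.98, -0.199, -0.0], [-0.0, 0.001, -1.0]]
force: [-0.7, 0.5, 3.5]
opening: 0.687
grasp_force: 30.0
```

Call:
apply_moves(
  plan="0 0 -0.1 0 0 0;0 0 -0.2 0 0 0;0 0 -0.4 0 0 0;0 0 -0.5 0 0 0;0 0 -0.5 0 0 0;0 0 -0.5 0 0 -0.0142;0 0 -0.5 0 0 -0.014;0 0 -0.2 0 0 -0.0139;0 0 0 0 0 0;0 0 0 0 0 0",
)

```text
time_s: 19.1
position: [0.6385, -0.2251, 0.1248]
tcp_rot: [[-0.062, 0.998, 0.001], [0.998, 0.062, -0.001], [-0.001, 0.001, -1.0]]
force: [-0.2, -0.1, -0.5]
opening: 0.688
grasp_force: 30.0
```

```bash
python3 -c "
from h import *
go((.5206,.2046,.12),(.5206,.2046,.05),yaw=3.6)"
```

```text
t 19.1 p [ 0.6385 -0.2251  0.1248] yaw 3.53 z [ 1.3e-03 -7.0e-04 -1.0e+00] F [-0.2 -0.1 -0.5] grip 30.0 open 59.9
(0.5206, 0.2046, 0.12) units [ 8.722 -1.825  0.086] min rows 10.7
(0.5206, 0.2046, 0.05) units [ 1.0e-03 -2.0e-03  1.4e+00] min rows 1.7
turn -0.0002
```

Call:
apply_moves(
  plan="0.15 -0.031 0 0 0 0;0.3 -0.063 0 0 0 0;0.45 -0.094 0 0 0 0;0.5 -0.105 0 0 0 0;0.5 -0.105 0 0 0 0;0.5 -0.105 0 0 0 0;0.5 -0.105 0 0 0 0;0.5 -0.105 0 0 0 0;0.5 -0.105 0 0 0 0;0.5 -0.105 0 0 0 0",
)

```text
time_s: 19.93
position: [0.5757, -0.0057, 0.1224]
tcp_rot: [[-0.063, 0.998, -0.004], [0.998, 0.063, 0.001], [0.001, -0.004, -1.0]]
force: [0.2, -0.2, -0.8]
opening: 0.685
grasp_force: 30.0
```

Call:
apply_moves(
  plan="0.5 -0.105 0 0 0 0;0.5 -0.105 0 0 0 0;0.5 -0.105 0 0 0 0;0.5 -0.105 0 0 0 0;0.5 -0.105 0 0 0 0;0.5 -0.105 0 0 0 0;0.5 -0.105 0 0 0 0;0.4 -0.084 0 0 0 0;0.25 -0.052 0 0 0 0;0.12 -0.025 0 0 0 0",
)

```text
time_s: 20.77
position: [0.5174, 0.2039, 0.1228]
tcp_rot: [[-0.066, 0.998, -0.003], [0.998, 0.066, -0.0], [0.0, -0.003, -1.0]]
force: [0.1, -0.5, -1.2]
opening: 0.687
grasp_force: 30.0
```

Call:
apply_moves(
  plan="0.05 -0.01 0 0 0 0;0 0 0.2 0 0 0;0 0 0.35 0 0 0;0 0 0.35 0 0 0;0 0 0.2 0 0 0;0 0 0.1 0 0 0;0 0 0 0 0 0;0 0 0 0 0 0",
)

```text
time_s: 21.43
position: [0.5197, 0.2038, 0.0636]
tcp_rot: [[-0.063, 0.998, -0.0], [0.998, 0.063, -0.0], [-0.0, -0.0, -1.0]]
force: [0.6, 0.4, -0.9]
opening: 0.686
grasp_force: 30.0
```

```bash
python3 - <<'E'
from h import *
from rig import capture
import cv2
go((.5206,.2046,.035),yaw=3.6)
a=capture("side")
cv2.imwrite("pics/n5.png",cv2.resize(a[320:470,210:360],(600,600),interpolation=cv2.INTER_CUBIC)[:,:,::-1])
E
```

```text
t 21.43 p [0.5197 0.2038 0.0636] yaw 3.6 z [-1.e-04 -0.e+00 -1.e+00] F [ 0.6  0.4 -0.9] grip 30.0 open 59.7
(0.5206, 0.2046, 0.035) units [0.015 0.02  0.573] min rows 0.7
turn 0.0
```

View pics/n5.png

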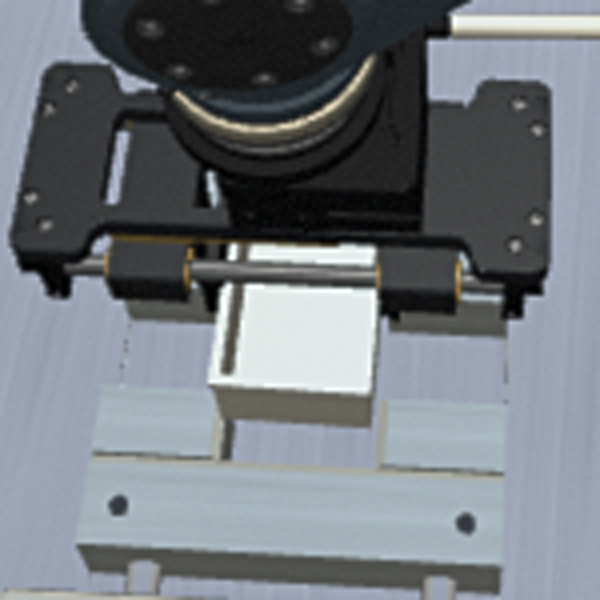

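The tub hangs level over the cavity, with its bottom front edge at (217,418) to (370,426) and the cavity's front edge at (215,460) to (382,470). I'll compare the two in the same camera.

```bash
python3 - <<'E'
from h import *
c=lambda l:np.array(l)/4+[210,320]
t=world("side",c([(217,418),(370,426)]),.0844);v=world("side",c([(215,460),(382,470)]),.05)
print(t,v,t.mean(0),v.mean(0))
rect("side",c([(118,505),(466,523),(118,505),(466,523)]),.05,"holes")
E
```

```text
[[0.54871003 0.25194192]
 [0.48786529 0.24835248]] [[0.55190063 0.25720355]
 [0.4834163  0.25359704]] [0.51828766 0.2501472 ] [0.51765847 0.2554003 ]
holes side c [0.5174 0.2746] len [0.1405 0.1405 0.1405 0.1405] ang [-176.5    3.5 -176.5    3.5]
```

The tub is within about 1 mm of the cavity. I'll lower it straight in.

Call:
apply_moves(
  plan="0.005 0 0.15 0 0 0;0 0 0.15 0 0 0;0 0 0.15 0 0 0;0 0 0.15 0 0 0;0 0 0.1 0 0 0;0 0 0 0 0 0;0 0 0 0 0 0",
)

```text
time_s: 22.07
position: [0.5189, 0.2045, 0.0282]
tcp_rot: [[-0.064, 0.998, -0.001], [0.998, 0.064, -0.0], [-0.0, -0.001, -1.0]]
force: [0.5, 0.1, -1.1]
opening: 0.686
grasp_force: 30.0
```

Call:
apply_moves(
  plan="0 0 0.08 0 0 0;0 0 0.08 0 0 0;0 0 0.08 0 0 0;0 0 0 0 0 0;0 0 0 0 0 0",
)

```text
time_s: 22.48
position: [0.5206, 0.2046, 0.0166]
tcp_rot: [[-0.064, 0.998, 0.002], [0.998, 0.064, 0.0], [0.0, 0.002, -1.0]]
force: [2.9, -1.3, -1.5]
opening: 0.692
grasp_force: 30.0
```

Inside the mouth, with little force. I'll continue.

Call:
apply_moves(
  plan="0 0 0.08 0 0 0;0 0 0.08 0 0 0;0 0 0.08 0 0 0;0 0 0 0 0 0;0 0 0 0 0 0",
)

```text
time_s: 22.9
position: [0.5206, 0.2045, 0.0045]
tcp_rot: [[-0.064, 0.998, 0.002], [0.998, 0.064, 0.0], [-0.0, 0.002, -1.0]]
force: [4.7, -0.3, -2.0]
opening: 0.685
grasp_force: 30.0
```

Call:
apply_moves(
  plan="0 0 0.08 0 0 0;0 0 0.06 0 0 0;0 0 0.06 0 0 0;0 0 0 0 0 0;0 0 0 0 0 0",
)

```text
time_s: 23.32
position: [0.5206, 0.2046, -0.0054]
tcp_rot: [[-0.064, 0.998, 0.002], [0.998, 0.064, 0.0], [0.0, 0.002, -1.0]]
force: [5.6, -0.7, -1.6]
opening: 0.688
grasp_force: 30.0
```

Call:
apply_moves(
  plan="0 0.015 0.03 0 0 0;0 0 0.03 0 0 0;0 0 0.03 0 0 0;0 0 0 0 0 0;0 0 0 0 0 0",
)

```text
time_s: 23.73
position: [0.5205, 0.2046, -0.0099]
tcp_rot: [[-0.064, 0.998, 0.001], [0.998, 0.064, 0.0], [-0.0, 0.001, -1.0]]
force: [6.0, -0.6, 0.1]
opening: 0.685
grasp_force: 30.0
```

Call:
apply_moves(
  plan="0 0 0.03 0 0 0;0 0 0.03 0 0 0;0 0 0 0 0 0;0 0 0 0 0 0",
)

```text
time_s: 24.07
position: [0.5206, 0.2045, -0.011]
tcp_rot: [[-0.064, 0.998, 0.001], [0.998, 0.064, 0.0], [-0.0, 0.001, -1.0]]
force: [3.2, -1.5, 15.0]
opening: 0.686
grasp_force: 30.0
```

It bottomed at -0.011, against a predicted -0.0108, with 15 N. I'll release and rise.

Call:
apply_moves(
  plan="0 0 0 0 0 0;0 0 0 0 0 0;0 0 0 0 0 0;0 0 0 0 0 0;0 0 0 0 0 0;0 0 0 0 0 0;0 0 0 0 0 0;0 0 0 0 0 0;0 0 0 0 0 0;0 0 0 0 0 0",
  gripper=1,
)

```text
time_s: 24.9
position: [0.52, 0.2046, -0.0128]
tcp_rot: [[-0.064, 0.998, -0.0], [0.998, 0.064, 0.0], [0.0, -0.0, -1.0]]
force: [0.1, 1.0, -0.2]
opening: 0.997
grasp_force: 0.0
```

Call:
apply_moves(
  plan="0 0 -0.1 0 0 0;0 0 -0.2 0 0 0;0 0 -0.3 0 0 0;0 0 -0.4 0 0 0;0 0 -0.4 0 0 0;0 0 -0.4 0 0 0;0 0 -0.4 0 0 0;0 0 -0.2 0 0 0;0 0 0 0 0 0;0 0 0 0 0 0",
)

```text
time_s: 25.73
position: [0.5202, 0.2046, 0.1079]
tcp_rot: [[-0.064, 0.998, 0.001], [0.998, 0.064, 0.0], [0.0, 0.001, -1.0]]
force: [-0.5, 1.1, -0.5]
opening: 1.002
grasp_force: 0.0
```

Call:
apply_moves(
  plan="-0.2 0 0 0 0 0;-0.4 0 0 0 0 0;-0.5 0 0 0 0 0;-0.5 0 0 0 0 0;-0.4 0 0 0 0 0;-0.2 0 0 0 0 0;0 0 0 0 0 0;0 0 0 0 0 0;0 0 0 0 0 0",
)

```text
time_s: 26.48
position: [0.5266, 0.0954, 0.1067]
tcp_rot: [[-0.064, 0.998, -0.001], [0.998, 0.064, 0.0], [0.001, -0.001, -1.0]]
force: [0.2, -0.0, 0.0]
opening: 0.999
grasp_force: 0.0
```

```bash
python3 - <<'E'
from h import *
from rig import capture
import cv2
go()
a=capture("side")
cv2.imwrite("pics/n6.png",np.hstack([cv2.resize(a[330:480,220:350],(520,600),interpolation=cv2.INTER_CUBIC),cv2.resize(a[140:380,160:272],(280,600))])[:,:,::-1])
E
```

```text
t 26.48 p [0.5266 0.0954 0.1067] yaw 3.66 z [-1.2e-03  5.0e-04 -1.0e+00] F [ 0.2 -0.   0. ] grip 0.0 open 86.9
```

View pics/n6.png

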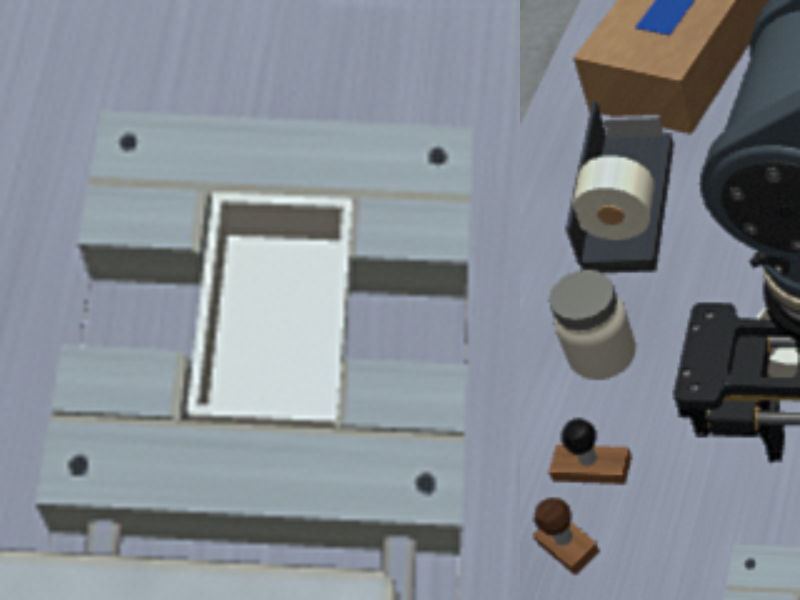

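The tub sits inside the cavity with its rim level with the die's top, corners at about (215,195), (352,200), (338,420) and (190,415). The stamps and jar are undisturbed, and the gripper is clear of everything.

```bash
python3 -c "
from rig import bot
print(bot.hand_in())"
```

```text
the job is handed in; nothing more can be done
None
```

I put the closed tub upright on the scale's pan, pressed the white empty tub home in the die, and handed the job in at about 26.5 s; no verdict came back.

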